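Push the jar and the sample bottle home into their stops

TASK

Two containers have been left at the front of the bench: the white screw-lid jar and the small sample bottle. Without lifting them, push them along the bench with the fingers into the two U-shaped dark steel stops, the jar into the wide stop and the bottle into the narrow one, each fully home against the back wall. Keep both standing on the bench all the way and leave the other things where they are.

Things in the scene. Friction and masses are not known exactly. Their poses are not given: they have to be found in the camera images.
- jar: white plastic screw-lid jar, round, 68 mm diameter, 94 mm tall, about 0.16 kg; stands at the front of the bench, left or right; origin at the centre of its underside, z up
- small_bottle: small clear sample bottle with a screw cap, round, 42 mm diameter, 78 mm tall (cap 37 mm diameter from 61 mm up), about 0.1 kg; stands at the front of the bench, on the side where the jar is not; origin at the centre of its underside, z up
- wide_stop: U-shaped dark steel stop, fixed to the bench, open to the robot; walls 8 mm thick, 16 mm high, no floor. x axis: from the mouth in to the back wall; y across; origin on the bench where its container's centre stands when fully home. Wider one: bay 82 mm, back wall's face at x = +35 mm, side walls to x = -6 mm, then flared outwards by 0.5 rad to x = -20 mm (mouth 95 mm).
- narrow_stop: U-shaped dark steel stop, fixed to the bench, open to the robot; walls 8 mm thick, 16 mm high, no floor. x axis: from the mouth in to the back wall; y across; origin on the bench where its container's centre stands when fully home. Narrower one: bay 55 mm, back wall's face at x = +22 mm, side walls to x = -5 mm, then flared outwards by 0.5 rad to x = -19 mm (mouth 68 mm).
- brass_weight: brass calibration weight, 22 mm diameter, 36 mm tall, standing between and behind the stops; leave alone; origin at the centre of its underside, z up
- timer: flat grey bench timer, 62 x 66 x 19 mm, lying at the left, in front of the balance; leave alone; origin at the centre of its underside, z up
- glass_beaker: glass beaker, 54 mm diameter, 68 mm tall, at the right; leave alone; origin at the centre of its underside, z up
- weigh_dish: small round metal dish, 59 mm diameter, 13 mm tall, at the left; leave alone; origin at the centre of its underside, z up
- crucible: white porcelain crucible, 37 mm diameter at the rim, 28 mm tall, at the left; leave alone; origin at the centre of its underside, z up
- tape_roll: roll of brown tape lying flat, 90 mm diameter, 48 mm tall, at the right; leave alone; origin at the centre of its underside, z up
Things that resemble listed ones, but are neither listed nor needed, are in the scene too. What is shaped like the jar but orange or red is not meant.

How it is judged:
By the outcome, as a careful person would: the job done as asked, in the order asked, and still so for the second after the job is handed in, with the robot touching nothing.
It also fails if it takes over 72 s, if anything falls off the work surface, if the arm or the gripper's body presses on something with over 40 N, if the wrist force passes 120 N, or if a joint passes its speed limit or range.

ROBOT

A 6-joint arm with a two-finger parallel gripper is mounted at the origin on a cart in front of the work surface, level with it; the furniture and walls round the work are solid. World frame = base frame: x ahead of the robot, y to its left, z up, the work surface at z = 0. Lengths are in mm, angles in rad, forces in N, time in s.
With the tool pointing down it reaches from about 400 to 925 mm from the base axis. Payload 12.5 kg.
Tool frame: the origin (TCP) lies between the finger pads; the fingertips stand 14 mm ahead of it and the grasp point (between the pads) lies 5 mm behind it; x points along the fingers, y is the direction in which the jaws open and shut, and the axes are right-handed (so a half turn about x gives the same grasp; the last joint's range is limited). The gripper opens to 95 mm and grips with 3 to 60 N. Pads are 20 mm wide; open, the fingers measure 119 mm over their backs; the gripper's body (75 mm by 180 mm) begins 59 mm behind the grasp point.
Start: joints at [1.104, 0.491, 1.559, -0, 1.092, -0.106], TCP at [220.623, 584.783, 228.661] pointing down, gripper open.
Joint ranges: [-3.1, 3.1], [-0.84, 2.19], [0.05, 2.79], [-1.13, 4.28], [0.06, 2.93], [-2.69, 2.69]. Speed limits (rad/s): [2.22, 2.22, 2.79, 3.14, 3.14, 3.14].

INTERFACE

Orientations are given as [roll, pitch, yaw] about the fixed x, y, z axes, in that order (R = Rz(yaw) Ry(pitch) Rx(roll)).
In Python, from cell import env, cams gives the robot as it stands.
- The arm moves only by the tool carry_out, never from a script. Its arguments are lists of equal length, an entry for each row: "grip": the closure, from -1 (fully open) to 1 (shut); "linear": the shift along the tool's x, y, z scaled (see below), a list of three; "turn": the turn about the tool's x scaled (see below). In form: {"grip": [grip, ...], "linear": [[tx, ty, tz], ...], "turn": [turn, ...]}. A call has 1 to 5 rows; each row shifts and turns the commanded pose from where the row before left it, along the tool's axes as they then stand; what a row does not reach is not made up. The controller multiplies each number of a shift by 0.5 m and each number of a turn by 180 degrees. A row lasts 1/10 s, in which the tool goes at most 50 mm and 8.59 degrees, less where a joint would pass 70% of its speed; a pose out of reach is approached as far as the arm can. A call with a number of a shift or a turn outside -1 to 1 is refused whole. A call with a gripper value outside its range is refused whole. The fingers move at their own pace and stop on an object; the grip force is fixed at half the most. Time passes only in rows, so rows that do not move let the fingers close. It gives the time, the measured TCP pose, the force and the opening at its end, in the units of the state.
- env.state(): the state, without advancing time (a new reading comes with each control period).
- cams.read_camera(name): name is "scene" or "top" or "wrist"; returns the picture (420x560x3 uint8, blue, green, red); there is no depth.
- cams.camera_info(name): a dict with "fx", "fy", "cx", "cy" (pixels), "view" (4x4, takes a point from world to camera coordinates). Camera axes: x right, y down, z forward; pixel columns grow to the right and rows downward; lengths in mm; the calibration is good to about 2 mm. A picture is of the moment at which its call begins: read the wrist's pose just before it. camera_info takes no time and is no camera call; for the wrist camera it gives the pose at the moment of the call.
- env.job_done(): hands the job in, once; it reports no verdict.
The state is a dict: "t": time; "joints": joint angles; "qvel": joint speeds; "tau": joint torques, N m; "eef_pos": TCP position; "tcp_rot": TCP orientation; "ft_force": force on the tool from outside, world axes, zero at the start; "moment": the same for the moment, N m; "opening": opening from 0.0 (shut) to 1.0 (fully open).
Only numpy, scipy, OpenCV 4.12 (cv2) and the standard library are available. Lean on these libraries where they do the work, as an engineer would, in place of code of your own. Each camera call takes 0.05 s, during which the arm holds its last target. There are 200 camera calls.

## Working session

There is one attempt and no reset: what is moved stays moved. The work goes in short steps, Python scripts to look and compute and a tool call to move; the robot and the scene stay as the last step left them, time stands still between calls to the robot, and variables do not carry over. Pictures are saved under pics/ and viewed, about 8 in all and at most 12, crops included, and the job is handed in when it is done.

Besides the shell and the picture viewer there is one more tool, called after ">>>" as name(argument=value, ...) on one line, values as JSON. carry_out: Moves the arm, as the interface text tells. Shifts and turns lie within -1 to 1; 1 stands for 0.5 m of shift or 180 degrees of turn. Its arguments: {"type":"object","properties":{"grip":{"type":"array"},"linear":{"type":"array"},"turn":{"type":"array"}},"required":["grip","linear","turn"]}

```bash
ls; mkdir -p pics; python3 - <<'E'
from cell import env,cams
import cv2
s=env.state();print(s['t'],s['eef_pos'],s['tcp_rot'],s['opening'])
for n in('scene','top'):
    cv2.imwrite(f'pics/{n}0.png',cams.read_camera(n)); i=cams.camera_info(n);print(n,i)
E
```

```text
pics
0.0 [220.49777054 584.56556574 228.05970352] [-1.67485563  1.56971171 -2.0356407 ] 0.9977408529901686
scene {'fx': 426.3677910511487, 'fy': 426.3677910511487, 'cx': 277.154769245734, 'cy': 207.13840323857434, 'view': array([[ 9.16414671e-01, -4.00089773e-01, -1.05982912e-02,
        -4.83431691e+02],
       [-2.65454461e-01, -5.87785245e-01, -7.64226691e-01,
         1.76240234e+02],
       [ 2.99529764e-01,  7.03161915e-01, -6.44860637e-01,
         1.25929089e+03],
       [ 0.00000000e+00,  0.00000000e+00,  0.00000000e+00,
         1.00000000e+00]])}
top {'fx': 513.8143214662709, 'fy': 513.8143214662709, 'cx': 276.1762703884633, 'cy': 212.11324442008225, 'view': array([[-2.79910309e-03, -9.99994194e-01, -1.94359751e-03,
         1.03543864e+01],
       [-9.92350670e-01,  3.01757670e-03, -1.23414106e-01,
         5.48251844e+02],
       [ 1.23419254e-01,  1.58328149e-03, -9.92353355e-01,
         1.46869432e+03],
       [ 0.00000000e+00,  0.00000000e+00,  0.00000000e+00,
         1.00000000e+00]])}
```

View pics/top0.png

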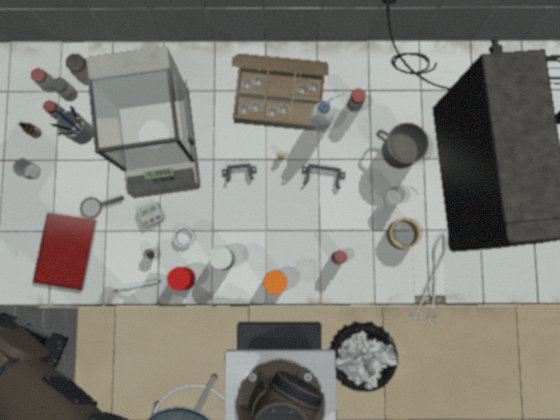

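View pics/scene0.png

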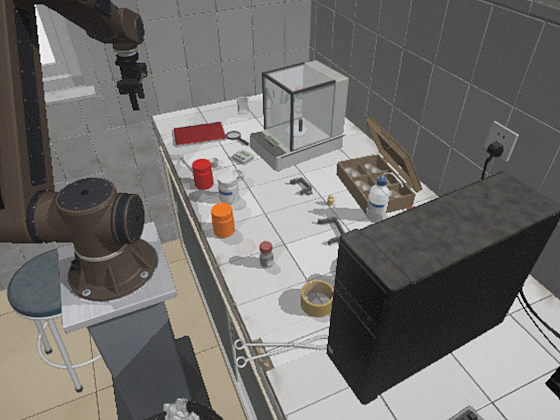

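The top view shows the white jar at about (221,258), the bottle with the red-brown cap at (339,257), the narrow stop at (239,173) and the wide stop at (323,176). The paths therefore cross, and the orange decoy at (274,282) stands between the containers. I'll zoom in and compute positions.

```bash
cat > h.py <<'E'
import numpy as np
from cell import env,cams
def cast(n,u,v,z,i=None):
    i=i or cams.camera_info(n);V=i['view'];R=V[:3,:3];c=-R.T@V[:3,3]
    d=R.T@np.array([(u-i['cx'])/i['fx'],(v-i['cy'])/i['fy'],1]);return c+d*(z-c[2])/d[2]
def proj(n,p,i=None):
    i=i or cams.camera_info(n);q=i['view']@np.append(p,1);return np.array([i['fx']*q[0]/q[2]+i['cx'],i['fy']*q[1]/q[2]+i['cy']])
E
python3 - <<'E'
from h import *
import cv2
im=cv2.imread('pics/top0.png')
a=cv2.resize(im[140:300,200:360],None,fx=3.75,fy=3.75,interpolation=cv2.INTER_CUBIC);cv2.imwrite('pics/z.png',a)
for nm,u,v,z in[('jar',221,258,94),('bot',339,257,78),('orange',274.5,282,94),('red',180,278,94),('dish',182,238,13),('brass',281,155,36),('tape',404,234,48)]:print(nm,cast('top',u,v,z).round())
E
```

```text
jar [413. 162.  94.]
bot [ 415. -167.   78.]
orange [346.  14.  94.]
red [358. 275.  94.]
dish [475. 287.  13.]
brass [718.  -6.  36.]
tape [ 482. -359.   48.]
```

View pics/z.png

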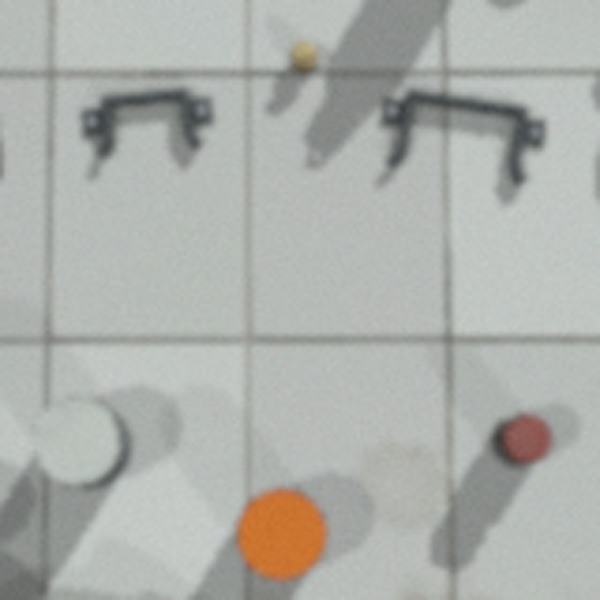

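The zoom confirms these objects and shows both stops opening towards the robot, each slightly yawed. Next I measure the stops and jars from masks.

```bash
python3 - <<'E'
from h import *
import cv2
from scipy.spatial.transform import Rotation as Ro
im=cv2.imread('pics/top0.png');g=cv2.cvtColor(im,6)
for nm,(x0,x1) in dict(narrow=(218,262),wide=(298,350)).items():
    m=np.zeros_like(g);m[155:192,x0:x1]=(g[155:192,x0:x1]<85)*255
    n,l,st,ce=cv2.connectedComponentsWithStats(m);k=1+np.argmax(st[1:,4])
    v,u=np.nonzero(l==k);P=np.array([cast('top',a,b,16)[:2] for a,b in zip(u,v)])
    print(nm,st[k]);
    print('\n'.join(''.join('#' if l[r,c]==k else '.' for c in range(x0,x1)) for r in range(160,190)))
    print('x',P[:,0].min().round(),P[:,0].max().round(),'y',P[:,1].min().round(),P[:,1].max().round())
h=cv2.cvtColor(im,40)
m=cv2.inRange(h,(0,80,50),(10,255,200)); m[:, :325]=0;m[:,355:]=0;m[:240]=0
v,u=np.nonzero(m);print('cap',u.mean(),v.mean(),len(u),cast('top',u.mean(),v.mean(),78).round(1))
c=cv2.HoughCircles(g[235:285,195:250],cv2.HOUGH_GRADIENT,1,50,param1=100,param2=8,minRadius=9,maxRadius=15);print(c)
if c is not None:print(cast('top',c[0,0,0]+195,c[0,0,1]+235,94).round(1))
s=env.state();r,p,y=s['tcp_rot'];print(Ro.from_euler('xyz',[r,p,y]).as_matrix().round(3),s['joints'])
w=cams.camera_info('wrist');V=w['view'];R=V[:3,:3];print('wristcam pos',-R.T@V[:3,3],R.round(2),w['fx'])
E
```

```text
narrow [224 165  29  15  85]
............................................
............................................
............................................
............................................
............................................
.........................######.............
...............################.............
...........##########.........###...........
..........###...................##..........
.........###...................###..........
........####....................##..........
........###....................####.........
........###.....................###.........
........###.....................#...........
......#####.....................#...........
......#####.................................
..........#.................................
..........#.................................
..........#.................................
.........##.................................
............................................
............................................
............................................
....................................
[... 1668 characters left out ...]
..........................................
....................................................
....................................................
....................................................
....................................................
x 668.0 692.0 y -132.0 -75.0
cap 339.70642201834863 256.7889908256881 109 [ 415.9 -169.3   78. ]
[[[25.5 22.5 10.6]]]
[414.3 163.6  94. ]
[[-0.     0.353  0.936]
 [-0.001  0.936 -0.353]
 [-1.    -0.001 -0.   ]] [ 1.10438839e+00  4.91475824e-01  1.55937640e+00 -1.25544094e-05
  1.09167708e+00 -1.05583892e-01]
wristcam pos [146.85795912 612.69899702 383.89546084] [[ 0.35  0.94 -0.  ]
 [ 0.9  -0.34  0.29]
 [ 0.27 -0.1  -0.96]] 362.8209994923642
```

>>> carry_out(grip=[-1, -1, -1, -1, -1], linear=[[0, -0.055, 0.075], [0, -0.055, 0.075], [0, -0.055, 0.075], [0, -0.055, 0.075], [0, -0.055, 0.075]], turn=[0, 0, 0, 0, 0])

```text
t: 0.6
eef_pos: [348.0, 388.3, 228.5]
tcp_rot: [-2.105, 1.571, -2.465]
ft_force: [1.0, -0.1, -0.3]
opening: 1.0
```

>>> carry_out(grip=[-1, -1, -1, -1, -1], linear=[[0, -0.055, 0.075], [0, -0.055, 0.075], [0, -0.055, 0.075], [0, -0.055, 0.075], [0, -0.055, 0.075]], turn=[0, 0, 0, 0, 0])

```text
t: 1.1
eef_pos: [475.1, 193.3, 228.6]
tcp_rot: [3.054, 1.571, 2.694]
ft_force: [1.0, 0.5, -0.2]
opening: 0.999
```

>>> carry_out(grip=[-1, -1, -1, -1, -1], linear=[[0, -0.055, 0.075], [0, -0.055, 0.075], [0, -0.055, 0.075], [0, 0, 0], [0, 0, 0]], turn=[0, 0, 0, 0, 0])

```text
t: 1.6
eef_pos: [550.5, 77.4, 228.1]
tcp_rot: [-2.996, 1.57, 2.924]
ft_force: [-0.0, -0.2, -0.1]
opening: 1.002
```

```bash
python3 - <<'E'
from h import *
import cv2,pickle
i=cams.camera_info('wrist');im=cams.read_camera('wrist');s=env.state();print(s['t'],s['eef_pos'],s['tcp_rot'])
pickle.dump(i,open('w1.pkl','wb'));cv2.imwrite('pics/w1.png',im)
for p in[(414,163,94),(416,-169,78),(680,115,16),(680,-100,16)]:print(p,proj('w',np.array(p),i).round())
E
```

```text
1.65 [550.07034877  78.32784013 228.25474331] [-3.01306649  1.56971651  2.9087068 ]
(414, 163, 94) [327. -12.]
(416, -169, 78) [-50. 155.]
(680, 115, 16) [354. 279.]
(680, -100, 16) [180. 338.]
```

View pics/w1.png

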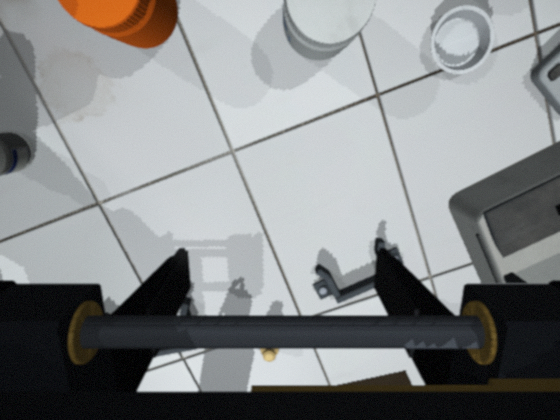

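The wrist camera looks behind the fingers. It shows the jar at (328,20) and the narrow stop at (355,275), while the wide stop is hidden by the gripper. I'll move forward so both stops come into view.

>>> carry_out(grip=[-1, -1, -1, -1, -1], linear=[[0, -0.006, 0.0825], [0, -0.006, 0.0825], [0, -0.006, 0.0825], [0, -0.006, 0.0825], [0, 0, 0]], turn=[0, 0, 0, 0, 0])

```text
t: 2.15
eef_pos: [703.1, 8.4, 227.4]
tcp_rot: [-0.459, 1.571, -0.82]
ft_force: [-1.0, -0.4, -0.7]
opening: 1.002
```

```bash
python3 - <<'E'
from h import *
import cv2,pickle
i=cams.camera_info('wrist');im=cams.read_camera('wrist');s=env.state();print(s['t'],s['eef_pos'],s['tcp_rot'])
pickle.dump(i,open('w2.pkl','wb'));cv2.imwrite('pics/w2.png',im)
# rectify to bench-parallel plane z=16 : 1.5px/mm, x 600..740 up, y 190..-190 left->right
sc=2.0;X1=730;Y1=190
pts=np.float32([(610,190),(610,-190),(730,-190),(730,190)])
src=np.float32([proj('w',np.array([*p,16.]),i) for p in pts]);dst=np.float32([((Y1-y)*sc,(X1-x)*sc) for x,y in pts])
H=cv2.getPerspectiveTransform(src,dst);o=cv2.warpPerspective(im,H,(int(380*sc),int(160*sc)))
for y in range(-150,200,50):cv2.line(o,(int((Y1-y)*sc),310),(int((Y1-y)*sc),319),(0,0,255),1);
for x in range(580,730,50):cv2.line(o,(0,int((X1-x)*sc)),(10,int((X1-x)*sc)),(0,0,255),1)
cv2.imwrite('pics/r2.png',o)
E
```

```text
2.2 [701.25673202   9.40402985 227.44822506] [-2.99352246  1.56959529  2.92938348]
```

View pics/r2.png

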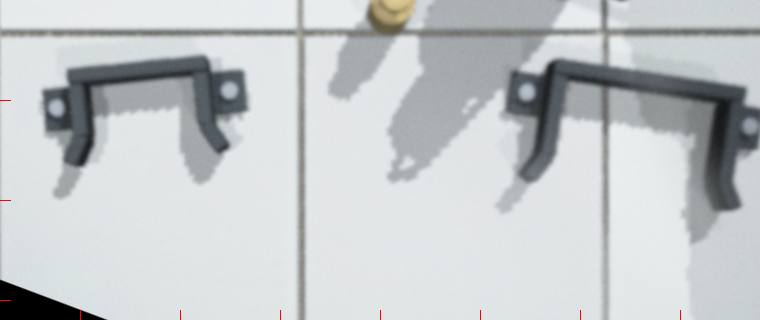

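The rectified view shows both stops cleanly. The back wall's outer corners are at (69,71)–(207,57) for the narrow stop and (553,60)–(745,92) for the wide one.

| Stop | Origin (mm) | Yaw (rad) |
|---|---|---|
| Wide | (650, −129) | −0.165 |
| Narrow | (668, 119) | +0.10 |

The measured outer widths of 97 and 69 mm match the 98 and 71 mm given.

I'll push each container with the partly closed fingers as a two-point V, keeping the TCP at z = 36 mm. Next I go behind the jar.

>>> carry_out(grip=[0, 0, 0, 0, 0], linear=[[0, 0.0186, -0.09], [0, 0.0186, -0.09], [0, 0.0186, -0.09], [0, 0.0186, -0.09], [0, 0.0186, -0.09]], turn=[0, 0, 0, 0, 0])

```text
t: 2.7
eef_pos: [503.1, 133.6, 228.9]
tcp_rot: [2.034, 1.57, 1.675]
ft_force: [1.7, 0.8, -0.8]
opening: 0.638
```

>>> carry_out(grip=[0, 0, 0, 0, 0], linear=[[0, 0.0186, -0.09], [0, 0.0186, -0.09], [0, 0.0186, -0.09], [0, 0, 0], [0, 0, 0]], turn=[0, 0, 0, 0.0437, 0.0437])

```text
t: 3.2
eef_pos: [387.2, 206.8, 229.2]
tcp_rot: [1.289, 1.57, 0.652]
ft_force: [-0.1, -0.3, -0.5]
opening: 0.5
```

>>> carry_out(grip=[0, 0, 0, 0, 0], linear=[[0.06, 0, 0], [0.06, 0, 0], [0.06, 0, 0], [0, 0, 0], [0, 0, 0]], turn=[0.0437, 0.0437, 0.0437, 0, 0])

```text
t: 3.7
eef_pos: [389.2, 205.9, 139.3]
tcp_rot: [-1.94, 1.57, -2.982]
ft_force: [0.4, 0.7, 0.2]
opening: 0.499
```

```bash
cat >> h.py <<'E'
from scipy.spatial.transform import Rotation as Ro
def st():
    s=env.state();R=Ro.from_euler('xyz',s['tcp_rot']).as_matrix()
    print('t',s['t'],'pos',s['eef_pos'].round(1),'psi',np.degrees(np.arctan2(R[1,2],R[0,2])).round(1),'op',round(95*s['opening'],1),'F',np.round(s['ft_force'],1),'j',np.round(s['joints'],2))
    return s['eef_pos'],R
E
python3 - <<'E'
from h import *
import cv2
st();im=cams.read_camera('top');cv2.imwrite('pics/t3.png',cv2.resize(im[200:300,150:300],None,fx=4,fy=4,interpolation=cv2.INTER_CUBIC))
E
```

```text
t 3.7 pos [389.2 205.9 139.3] psi -59.7 op 47.4 F [0.4 0.7 0.2] j [ 0.34  0.37  2.1   0.    0.68 -0.19]
```

View pics/t3.png

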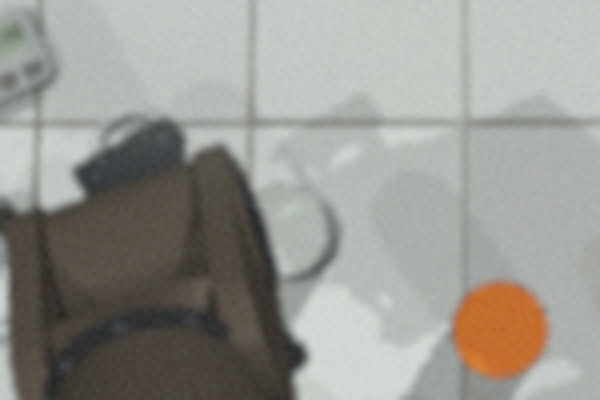

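The top view shows the jar standing ahead of the fingers at crop pixel (295,228). I'll descend and make contact gently.

>>> carry_out(grip=[0, 0, 0, 0, 0], linear=[[0.07, 0, 0], [0.07, 0, 0], [0.066, 0, 0], [0, 0, 0], [0, 0, 0.01]], turn=[0, 0, 0, 0, 0])

```text
t: 4.25
eef_pos: [392.9, 201.5, 36.9]
tcp_rot: [1.558, 1.57, 0.513]
ft_force: [0.1, 0.0, -0.1]
opening: 0.503
```

>>> carry_out(grip=[0, 0, 0, 0, 0], linear=[[0, 0, 0.01], [0, 0, 0.01], [0, 0, 0.015], [0, 0, 0.02], [0, 0, 0.02]], turn=[0, 0, 0, 0, 0])

```text
t: 4.75
eef_pos: [411.8, 167.9, 36.0]
tcp_rot: [1.527, 1.57, 0.48]
ft_force: [-1.9, 3.1, 4.0]
opening: 0.499
```

```bash
python3 - <<'E'
from h import *
import cv2
st();im=cams.read_camera('scene');cv2.imwrite('pics/s4.png',cv2.resize(im[120:300,150:300],None,fx=3.3,fy=3.3,interpolation=cv2.INTER_CUBIC))
E
```

```text
t 4.75 pos [411.8 167.9  36. ] psi -60.0 op 47.4 F [-1.9  3.1  4. ] j [ 0.24  0.57  2.17  0.    0.4  -0.29]
```

View pics/s4.png

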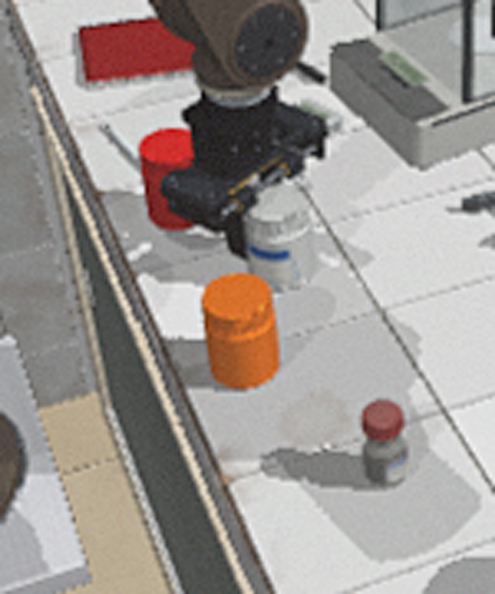

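The scene view shows the jar at (278,235) upright against the fingers. Fz is +4 N, so I'll raise the tool a little and check that the gripper body isn't on the lid.

>>> carry_out(grip=[0, 0, 0], linear=[[-0.01, 0, 0], [0, 0, 0], [0, 0, 0]], turn=[0, 0, 0])

```text
t: 5.1
eef_pos: [411.3, 168.7, 40.7]
tcp_rot: [1.397, 1.571, 0.35]
ft_force: [-0.6, 0.2, -0.8]
opening: 0.501
```

>>> carry_out(grip=[0, 0, 0], linear=[[0, 0, 0.02], [0, 0, 0.02], [0, 0, 0.02]], turn=[0, 0, 0])

```text
t: 5.4
eef_pos: [426.8, 141.9, 40.6]
tcp_rot: [-2.83, 1.571, 2.406]
ft_force: [-0.7, 1.1, 0.6]
opening: 0.499
```

>>> carry_out(grip=[0, 0, 0, 0, 0], linear=[[0, 0, 0.03], [0, 0, 0.04], [0, 0, 0.04], [0, 0, 0.04], [0, 0, 0.04]], turn=[0, 0, 0, 0, 0])

```text
t: 5.9
eef_pos: [474.3, 58.9, 40.6]
tcp_rot: [-2.501, 1.57, 2.734]
ft_force: [-0.4, 2.3, 1.4]
opening: 0.498
```

>>> carry_out(grip=[0, 0, 0, 0, 0], linear=[[0, 0, 0.04], [0, 0, 0.04], [0, 0, 0.04], [0, 0, 0.04], [0, 0, 0.04]], turn=[0, 0, 0, 0, 0])

```text
t: 6.4
eef_pos: [524.1, -27.8, 40.6]
tcp_rot: [-2.532, 1.57, 2.704]
ft_force: [-1.1, 2.4, 1.9]
opening: 0.501
```

>>> carry_out(grip=[0, 0, 0, 0, 0], linear=[[0, 0, 0.04], [0, 0, 0.04], [0, 0, 0.03], [0, 0, 0.02], [0, 0, 0.01]], turn=[0, 0, 0, 0, 0])

```text
t: 6.9
eef_pos: [559.2, -87.6, 40.5]
tcp_rot: [-3.023, 1.571, 2.212]
ft_force: [-0.8, 2.5, 1.3]
opening: 0.5
```

```bash
python3 - <<'E'
from h import *
import cv2
p,R=st();print('jar exp',p+34.3*R[:,2])
im=cams.read_camera('scene');cv2.imwrite('pics/s5.png',cv2.resize(im[150:330,150:370],None,fx=3,fy=3,interpolation=cv2.INTER_CUBIC))
im=cams.read_camera('top');cv2.imwrite('pics/t5.png',cv2.resize(im[140:300,200:360],None,fx=3.75,fy=3.75,interpolation=cv2.INTER_CUBIC))
E
```

```text
t 6.9 pos [559.2 -87.6  40.5] psi -60.0 op 47.5 F [-0.8  2.5  1.3] j [-0.27  0.66  1.87  0.    0.61 -0.8 ]
jar exp [ 576.28792888 -117.32425413   40.47924108]
```

View pics/t5.png

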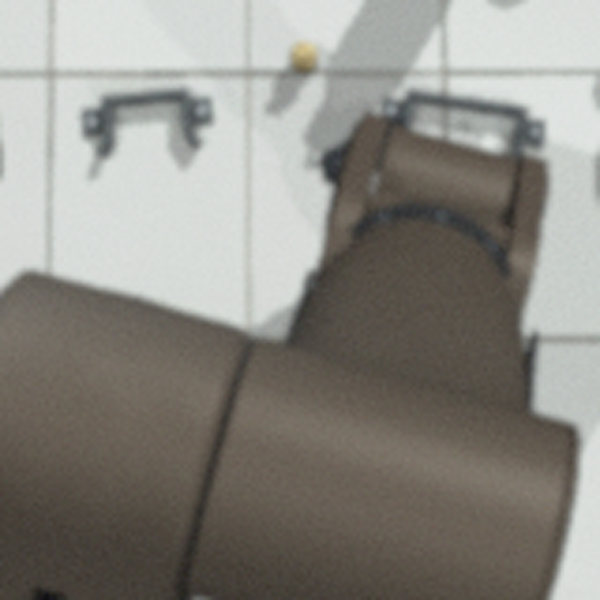

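The arm hides the jar here, but the force readings show it is still being pushed. I'll turn the tool about the jar's centre to line up with the wide stop's axis.

>>> carry_out(grip=[0, 0, 0, 0, 0], linear=[[0, -0.0086, 0.0005], [0, -0.0086, 0.0005], [0, -0.0086, 0.0005], [0, -0.0086, 0.0005], [0, -0.0086, 0.0005]], turn=[-0.04, -0.04, -0.04, -0.04, -0.04])

```text
t: 7.5
eef_pos: [544.3, -102.0, 40.6]
tcp_rot: [2.838, 1.571, 2.425]
ft_force: [-0.4, 0.1, -0.3]
opening: 0.497
```

>>> carry_out(grip=[0, 0, 0, 0], linear=[[0, -0.0086, 0.0005], [0, -0.0086, 0.0005], [0, 0, 0], [0, 0, 0]], turn=[-0.04, -0.04, 0, 0])

```text
t: 7.9
eef_pos: [542.0, -110.4, 40.6]
tcp_rot: [0.539, 1.571, 0.368]
ft_force: [-0.4, -0.3, -0.2]
opening: 0.501
```

```bash
python3 - <<'E'
from h import *
import cv2
p,R=st();print('jar exp',p+34.3*R[:,2])
im=cams.read_camera('scene');
for q in [(576,-117,0),(576,-117,94),(650,-129,0)]:print(proj('scene',np.array(q,float)).round())
cv2.imwrite('pics/s6.png',cv2.resize(im[150:330,200:400],None,fx=3.3,fy=3.3,interpolation=cv2.INTER_CUBIC))
E
```

```text
t 7.9 pos [ 542.  -110.4   40.6] psi -9.8 op 47.6 F [-0.4 -0.3 -0.2] j [-0.32  0.65  1.9   0.    0.59 -1.72]
jar exp [ 575.84381272 -116.18389742   40.65140997]
[306. 236.]
[307. 214.]
[328. 232.]
```

View pics/s6.png

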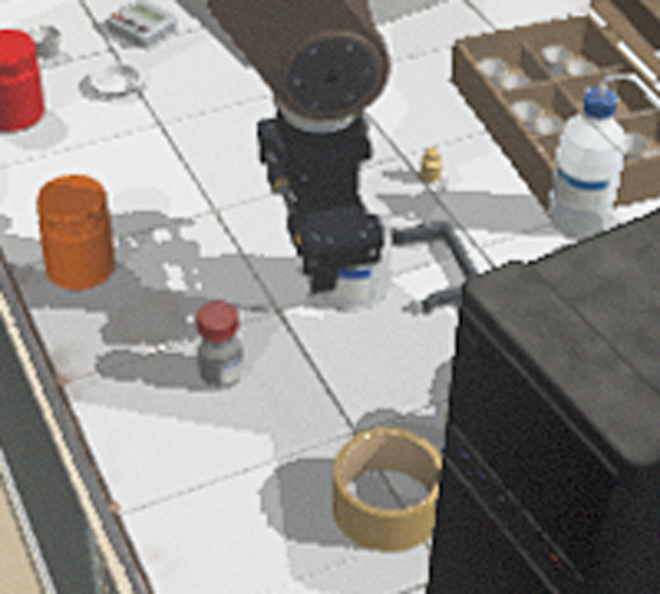

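The jar stands at crop pixel (355,285) where predicted, directly in front of the wide stop's mouth. I'll push it in.

>>> carry_out(grip=[0, 0, 0, 0, 0], linear=[[0, 0, 0.02], [0, 0, 0.025], [0, 0, 0.025], [0, 0, 0.025], [0, 0, 0.02]], turn=[0, 0, 0, 0, 0])

```text
t: 8.45
eef_pos: [599.9, -120.3, 40.6]
tcp_rot: [0.255, 1.571, 0.087]
ft_force: [-1.3, 0.2, 0.7]
opening: 0.502
```

>>> carry_out(grip=[0, 0, 0, 0, 0], linear=[[0, 0, 0.008], [0, 0, 0.004], [0, 0, 0.002], [0, 0, 0.002], [0, 0, 0]], turn=[0, 0, 0, 0, 0])

```text
t: 8.95
eef_pos: [606.6, -121.7, 40.7]
tcp_rot: [0.661, 1.571, 0.493]
ft_force: [-0.5, -0.3, -0.4]
opening: 0.5
```

```bash
python3 - <<'E'
from h import *
import cv2
p,R=st();print('jar exp',p+34.3*R[:,2])
for k in range(3):st()
im=cams.read_camera('top');cv2.imwrite('pics/t7.png',cv2.resize(im[150:210,290:370],None,fx=7,fy=7,interpolation=cv2.INTER_CUBIC))
E
```

```text
t 8.95 pos [ 606.6 -121.7   40.7] psi -9.6 op 47.5 F [-0.5 -0.3 -0.4] j [-0.3   0.71  1.73  0.    0.7  -1.71]
jar exp [ 640.41091163 -127.40203227   40.66053465]
t 8.95 pos [ 606.6 -121.7   40.7] psi -9.6 op 47.5 F [-0.5 -0.3 -0.4] j [-0.3   0.71  1.73  0.    0.7  -1.71]
t 8.95 pos [ 606.6 -121.7   40.7] psi -9.6 op 47.5 F [-0.5 -0.3 -0.4] j [-0.3   0.71  1.73  0.    0.7  -1.71]
t 8.95 pos [ 606.6 -121.7   40.7] psi -9.6 op 47.5 F [-0.5 -0.3 -0.4] j [-0.3   0.71  1.73  0.    0.7  -1.71]
```

View pics/t7.png

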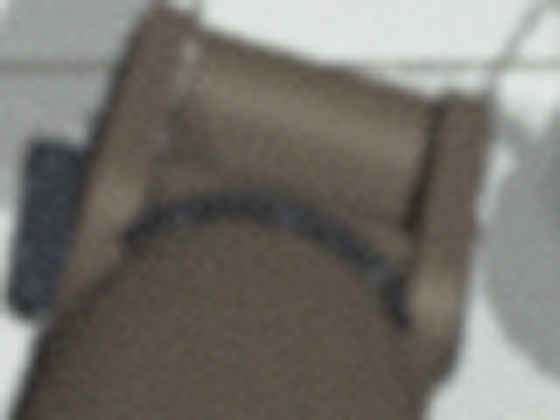

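The arm hides the jar in the top view too, so no more pictures until it is clear. About 9 mm remain, so I'll feel for the wall with small steps.

>>> carry_out(grip=[0, 0, 0, 0], linear=[[0, 0, 0.003], [0, 0, 0.003], [0, 0, 0.003], [0, 0, 0.003]], turn=[0, 0, 0, 0])

```text
t: 9.4
eef_pos: [612.7, -122.7, 40.6]
tcp_rot: [1.314, 1.571, 1.146]
ft_force: [-1.8, -0.6, -0.2]
opening: 0.501
```

>>> carry_out(grip=[0, 0], linear=[[0, 0, 0.002], [0, 0, 0.002]], turn=[0, 0])

```text
t: 9.6
eef_pos: [614.6, -123.0, 40.6]
tcp_rot: [2.025, 1.571, 1.857]
ft_force: [-1.7, 0.5, -0.3]
opening: 0.502
```

>>> carry_out(grip=[0], linear=[[0, 0, 0.002]], turn=[0])

```text
t: 9.7
eef_pos: [615.6, -123.2, 40.6]
tcp_rot: [2.061, 1.571, 1.894]
ft_force: [-1.5, -0.7, 0.6]
opening: 0.496
```

>>> carry_out(grip=[0], linear=[[0, 0, 0.002]], turn=[0])

```text
t: 9.8
eef_pos: [616.6, -123.3, 40.6]
tcp_rot: [1.088, 1.571, 0.921]
ft_force: [-0.7, 0.0, -0.1]
opening: 0.501
```

>>> carry_out(grip=[0], linear=[[0, 0, 0.002]], turn=[0])

```text
t: 9.9
eef_pos: [617.4, -123.5, 40.6]
tcp_rot: [2.858, 1.57, 2.69]
ft_force: [-5.1, 0.6, 2.5]
opening: 0.499
```

Force jumped to 5 N at x = 617, about 1.5 mm from the computed home position, so the jar is against the wall. I'll back off gently and go to the bottle.

>>> carry_out(grip=[0, 0, 0, 0, 0], linear=[[0, 0, -0.002], [0, 0, -0.006], [0, 0, -0.03], [0, 0, -0.04], [0, 0, -0.042]], turn=[0, 0, 0, 0, 0])

```text
t: 10.4
eef_pos: [557.7, -113.4, 40.7]
tcp_rot: [-0.014, 1.57, -0.182]
ft_force: [0.6, 0.2, 1.2]
opening: 0.499
```

>>> carry_out(grip=[0.37, 0.37, 0.37, 0.37, 0.37], linear=[[-0.05, 0, 0], [-0.05, 0, 0], [-0.05, 0, 0], [0, 0, 0], [0, 0, 0]], turn=[-0.04, -0.04, -0.04, -0.04, -0.04])

```text
t: 10.9
eef_pos: [558.6, -113.6, 116.7]
tcp_rot: [-0.735, 1.568, -0.269]
ft_force: [-0.3, -1.0, -0.2]
opening: 0.316
```

```bash
python3 - <<'E'
from h import *
p,R=st();a=np.radians(34);t=np.array([416-40*np.cos(a),-169-40*np.sin(a),40]);print(t,R.T@(t-p))
E
```

```text
t 10.9 pos [ 558.6 -113.6  116.7] psi 26.7 op 30.0 F [-0.3 -1.  -0.2] j [-0.32  0.55  1.81  0.    0.78 -2.35]
[ 382.8384971  -191.36771614   40.        ] [  76.34419117    9.62118727 -192.10257416]
```

Joint 6 would come near its limit with this orientation for the bottle. I'll use the half-turned grasp and push with tool −z, so I turn the tool first.

>>> carry_out(grip=[0.37, 0.37, 0.37, 0.37, 0.37], linear=[[-0.01, 0, 0], [0, 0, 0], [0, 0, 0], [0, 0, 0], [0, 0, 0]], turn=[0.0438, 0.0438, 0.0438, 0.0438, 0.0438])

```text
t: 11.4
eef_pos: [558.3, -113.5, 120.7]
tcp_rot: [0.074, 1.57, -0.159]
ft_force: [0.3, 0.3, 0.7]
opening: 0.314
```

>>> carry_out(grip=[0.37, 0.37, 0.37, 0.37, 0.37], linear=[[0, 0, 0], [0, 0, 0], [0, 0, 0], [0, 0, 0], [0, 0, 0]], turn=[0.0438, 0.0438, 0.0438, 0.0438, 0.0438])

```text
t: 11.9
eef_pos: [558.3, -113.5, 120.7]
tcp_rot: [0.812, 1.57, -0.109]
ft_force: [-0.3, 0.2, 0.1]
opening: 0.312
```

>>> carry_out(grip=[0.37, 0.37, 0.37, 0.37, 0.37], linear=[[0, 0, 0], [0, 0, 0], [0, 0, 0], [0, 0, 0], [0, 0, 0]], turn=[0.0438, 0.0438, 0.0438, 0.0438, 0.0438])

```text
t: 12.4
eef_pos: [558.3, -113.5, 120.7]
tcp_rot: [1.474, 1.57, -0.135]
ft_force: [0.3, -0.1, 0.2]
opening: 0.317
```

>>> carry_out(grip=[0.37, 0.37, 0.37, 0.37, 0.37], linear=[[0, 0, 0], [0, 0, 0], [0, 0, 0], [0, 0, 0], [0, 0, 0]], turn=[0.0438, 0.0438, 0.0438, 0.0438, 0])

```text
t: 12.9
eef_pos: [558.3, -113.5, 120.7]
tcp_rot: [2.057, 1.57, -0.099]
ft_force: [-0.0, 0.7, 0.0]
opening: 0.315
```

```bash
python3 - <<'E'
from h import *
p,R=st();t=np.array([394.4,-202.3,36]);print(R.T@(t-p))
E
```

```text
t 12.9 pos [ 558.3 -113.5  120.7] psi -123.5 op 29.9 F [-0.   0.7  0. ] j [-0.32  0.54  1.81  0.    0.79  0.27]
[ 84.64097568 -87.68024166 164.54676534]
```

>>> carry_out(grip=[0.37, 0.37, 0.37, 0.37, 0.37], linear=[[0, -0.0438, 0.0823], [0, -0.0438, 0.0823], [0, -0.0438, 0.0823], [0, -0.0438, 0.0823], [0, 0, 0]], turn=[0, 0, 0, 0, 0])

```text
t: 13.4
eef_pos: [390.9, -203.9, 120.7]
tcp_rot: [-1.484, 1.569, 2.646]
ft_force: [0.1, -0.7, 0.1]
opening: 0.317
```

```bash
python3 - <<'E'
from h import *
import cv2
p,R=st();t=np.array([394.4,-202.3,36]);print(R.T@(t-p))
im=cams.read_camera('top');g=cv2.cvtColor(im,6)
a=cv2.resize(im[140:270,280:380],None,fx=4,fy=4,interpolation=cv2.INTER_CUBIC)
n=np.array([649.6,-128.5])
for pt,c in [((*n,94),(0,0,255))]:
    u,v=proj('top',np.array(pt));print(u,v);ang=np.linspace(0,2*np.pi,40)
    q=np.array([proj('top',np.array([n[0]+34*np.cos(t),n[1]+34*np.sin(t),94])) for t in ang]);
    cv2.polylines(a,[np.int32((q-[280,140]+.5)*4)],True,c,1)
sc=cams.read_camera('scene');b=cv2.resize(sc[190:290,280:380],None,fx=4,fy=4,interpolation=cv2.INTER_CUBIC)
o=np.zeros((520,800,3),np.uint8);o[:,:400]=a;o[:400,400:]=b;cv2.imwrite('pics/t8.png',o)
E
```

```text
t 13.4 pos [ 390.9 -203.9  120.7] psi -123.4 op 30.1 F [ 0.1 -0.7  0.1] j [-0.63  0.4   2.11 -0.    0.63 -0.05]
[84.73918647  2.15355799 -3.29704419]
324.49129033750074 173.85461846985464
```

View pics/t8.png

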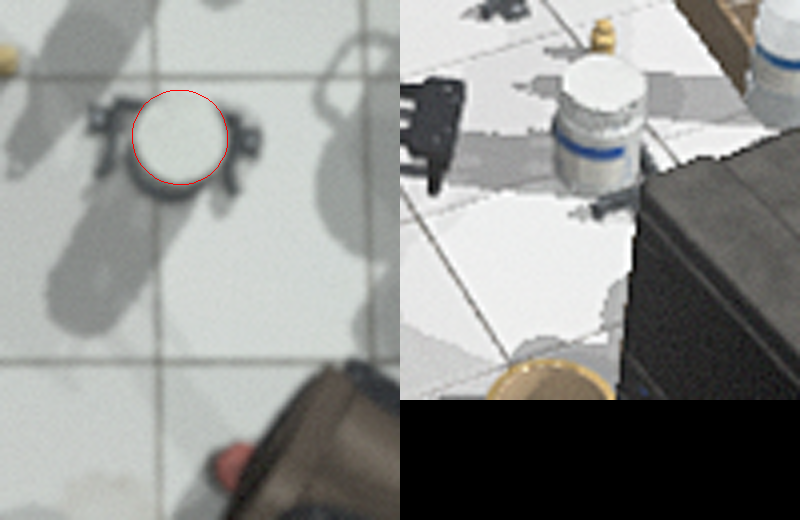

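The jar stands upright in the wide stop, and its lid at (180,137) fits the circle drawn for the home position. The bottle's cap is at (238,465), still in place. I'll lower the tool and engage the bottle.

>>> carry_out(grip=[0.37, 0.37, 0.37, 0.37, 0.37], linear=[[0.0565, 0.0043, -0.0066], [0.0565, 0, 0], [0.0565, 0, 0], [0, 0, 0], [0, 0, -0.01]], turn=[0, 0, 0, 0, 0])

```text
t: 14.0
eef_pos: [401.6, -196.6, 36.0]
tcp_rot: [-1.743, 1.57, 2.388]
ft_force: [-0.1, 0.8, 0.3]
opening: 0.316
```

>>> carry_out(grip=[0.37, 0.37, 0.37, 0.37, 0.37], linear=[[0, 0, -0.01], [0, 0, -0.01], [0, 0, -0.015], [0, 0, -0.02], [0, 0, -0.03]], turn=[0, 0, 0, 0, 0])

```text
t: 14.5
eef_pos: [424.9, -161.1, 36.4]
tcp_rot: [1.664, 1.57, -0.49]
ft_force: [-1.3, -2.0, 3.2]
opening: 0.315
```

```bash
python3 - <<'E'
from h import *
import cv2
p,R=st();e=p-24.7*R[:,2];print('bot exp',e)
im=cams.read_camera('scene');h=cv2.cvtColor(im,40);m=cv2.inRange(h,(0,80,40),(8,255,220))|cv2.inRange(h,(172,80,40),(180,255,220))
u,v=proj('scene',[e[0],e[1],78]);print('cap pred',u,v)
n,l,s,c=cv2.connectedComponentsWithStats(m)
print([(s[k][4],c[k].round(1)) for k in range(1,n) if s[k][4]>20])
E
```

```text
t 14.5 pos [ 424.9 -161.1   36.4] psi -123.4 op 29.9 F [-1.3 -2.   3.2] j [-0.51  0.58  2.14  0.    0.42  0.08]
bot exp [ 438.5226114  -140.49138883   36.35503751]
cap pred 268.16395750338364 235.57365704899382
[(np.int32(659), array([193.6, 134. ])), (np.int32(513), array([202.3, 174. ]))]
```

```bash
cat >> h.py <<'E'
import cv2
def cap():
    i=cams.camera_info('wrist');im=cams.read_camera('wrist');h=cv2.cvtColor(im,40)
    m=cv2.inRange(h,(0,90,40),(10,255,220))|cv2.inRange(h,(170,90,40),(180,255,220))
    p,R=st();e=p-24.7*R[:,2];print('exp bottle',e[:2].round(1),'pred cap px',proj('w',[e[0],e[1],78],i).round())
    n,l,s,c=cv2.connectedComponentsWithStats(m)
    for k in range(1,n):
        if s[k][4]>300:
            x,y,w,hh,a=s[k];print('blob',s[k],'pos z78',cast('w',*c[k],78,i)[:2].round(1))
    cv2.imwrite('pics/wcap.png',im)
E
python3 -c "from h import *; cap()"
```

```text
t 14.6 pos [ 425.2 -160.3   36.2] psi -123.3 op 29.8 F [-0.3 -1.1 -0. ] j [-0.51  0.58  2.14  0.    0.42  0.07]
exp bottle [ 438.8 -139.6] pred cap px [277. 277.]
blob [   0   20   20   99 1269] pos z78 [409.9 -40.4]
blob [ 232  205  102  105 8431] pos z78 [ 444.3 -135. ]
```

The cap appears in the wrist view at (283,258), in front of the fingers and close to where predicted. I'll push on to the staging point.

>>> carry_out(grip=[0.37, 0.37, 0.37, 0.37, 0.37], linear=[[0, 0, -0.02], [0, -0.001, -0.035], [0, -0.001, -0.04], [0, -0.001, -0.04], [0, -0.001, -0.04]], turn=[0, 0, 0, 0, 0])

```text
t: 15.1
eef_pos: [471.2, -86.5, 35.9]
tcp_rot: [-1.858, 1.571, 2.271]
ft_force: [-0.7, -1.3, 0.4]
opening: 0.312
```

>>> carry_out(grip=[0.37, 0.37, 0.37, 0.37, 0.37], linear=[[0, -0.001, -0.04], [0, -0.001, -0.04], [0, -0.001, -0.04], [0, -0.001, -0.04], [0, -0.001, -0.04]], turn=[0, 0, 0, 0, 0])

```text
t: 15.6
eef_pos: [524.1, -1.6, 35.9]
tcp_rot: [-1.178, 1.57, 2.951]
ft_force: [-0.9, -1.8, 1.7]
opening: 0.315
```

>>> carry_out(grip=[0.37, 0.37, 0.37, 0.37, 0.37], linear=[[0, 0, -0.04], [0, 0, -0.04], [0, 0, -0.04], [0, 0, -0.03], [0, 0, -0.02]], turn=[0, 0, 0, 0, 0])

```text
t: 16.1
eef_pos: [571.0, 69.4, 35.8]
tcp_rot: [-1.566, 1.571, 2.564]
ft_force: [-0.8, -1.9, 1.2]
opening: 0.317
```

```bash
python3 -c "from h import *; cap()"
```

```text
t 16.15 pos [571.6  70.   35.8] psi -123.4 op 30.0 F [-0.5 -0.3 -0.9] j [0.01 0.68 1.84 0.   0.62 0.59]
exp bottle [585.1  90.7] pred cap px [277. 273.]
blob [ 231  211  104  105 8438] pos z78 [588.3  92.6]
```

>>> carry_out(grip=[0.37, 0.37, 0.37, 0.37, 0.37], linear=[[0, -0.0005, -0.02], [0, -0.0005, -0.02], [0, 0, -0.01], [0, -0.0062, -0.0003], [0, -0.0062, -0.0003]], turn=[0, 0, 0, 0.0403, 0.0403])

```text
t: 16.65
eef_pos: [579.3, 93.8, 35.8]
tcp_rot: [-2.696, 1.571, 1.175]
ft_force: [0.6, 0.1, -1.0]
opening: 0.318
```

>>> carry_out(grip=[0.37, 0.37, 0.37, 0.37, 0.37], linear=[[0, -0.0062, -0.0003], [0, -0.0062, -0.0003], [0, -0.0062, -0.0003], [0, -0.0062, -0.0003], [0, -0.0062, -0.0003]], turn=[0.0403, 0.0403, 0.0403, 0.0403, 0.0403])

```text
t: 17.15
eef_pos: [572.7, 107.6, 35.8]
tcp_rot: [-0.828, 1.571, 2.409]
ft_force: [-0.5, -0.6, 1.0]
opening: 0.317
```

```bash
python3 -c "from h import *; cap()"
```

```text
t 17.2 pos [572.7 108.   35.8] psi -174.9 op 30.2 F [-0.8  0.4  1.2] j [0.07 0.69 1.83 0.   0.63 1.55]
exp bottle [597.3 110.2] pred cap px [279. 278.]
blob [ 222  204  105  105 8605] pos z78 [605.  113.1]
```

>>> carry_out(grip=[0.37, 0.37, 0.37, 0.37, 0.37], linear=[[0, -0.0008, -0.015], [0, -0.0008, -0.02], [0, -0.0008, -0.025], [0, -0.0008, -0.025], [0, -0.0008, -0.02]], turn=[0, 0, 0, 0, 0])

```text
t: 17.7
eef_pos: [626.2, 114.8, 35.9]
tcp_rot: [-3.078, 1.57, 0.167]
ft_force: [-1.5, 0.2, 0.8]
opening: 0.314
```

>>> carry_out(grip=[0.37, 0.37, 0.37, 0.37, 0.37], linear=[[0, 0, -0.01], [0, 0, -0.006], [0, 0, -0.004], [0, 0, -0.002], [0, 0, 0]], turn=[0, 0, 0, 0, 0])

```text
t: 18.2
eef_pos: [635.7, 115.9, 35.9]
tcp_rot: [-2.744, 1.571, 0.5]
ft_force: [0.5, -0.4, -0.7]
opening: 0.315
```

```bash
python3 -c "from h import *; cap()"
```

```text
t 18.25 pos [635.7 115.9  35.9] psi -174.2 op 29.9 F [ 0.3 -0.4 -0.1] j [0.08 0.75 1.66 0.   0.74 1.55]
exp bottle [660.2 118.4] pred cap px [280. 278.]
blob [ 231  211  104  105 8538] pos z78 [665.6 118.1]
```

>>> carry_out(grip=[0.37, 0.37, 0.37], linear=[[0, 0, -0.003], [0, 0, -0.003], [0, 0, -0.003]], turn=[0, 0, 0])

```text
t: 18.55
eef_pos: [640.3, 116.4, 35.9]
tcp_rot: [-2.408, 1.571, 0.835]
ft_force: [-1.1, 0.2, 0.3]
opening: 0.314
```

>>> carry_out(grip=[0.37], linear=[[0, 0, -0.002]], turn=[0])

```text
t: 18.65
eef_pos: [641.4, 116.5, 35.9]
tcp_rot: [-2.148, 1.571, 1.095]
ft_force: [-1.1, 0.2, 0.6]
opening: 0.317
```

>>> carry_out(grip=[0.37], linear=[[0, 0, -0.002]], turn=[0])

```text
t: 18.75
eef_pos: [642.3, 116.6, 35.9]
tcp_rot: [-1.808, 1.571, 1.436]
ft_force: [-1.5, -0.1, 0.4]
opening: 0.315
```

```bash
python3 -c "from h import *; cap()"
```

```text
t 18.8 pos [642.4 116.6  35.9] psi -174.2 op 30.3 F [-1.1 -0.8 -0.2] j [0.08 0.75 1.64 0.   0.75 1.55]
exp bottle [667.  119.1] pred cap px [280. 278.]
blob [ 231  211  104  105 8537] pos z78 [672.3 118.7]
```

>>> carry_out(grip=[0.37], linear=[[0, 0, -0.0015]], turn=[0])

```text
t: 18.9
eef_pos: [642.9, 116.6, 35.9]
tcp_rot: [-0.679, 1.571, 2.564]
ft_force: [-1.4, -0.1, 0.5]
opening: 0.314
```

>>> carry_out(grip=[0.37], linear=[[0, 0, -0.0015]], turn=[0])

```text
t: 19.0
eef_pos: [643.7, 116.7, 35.9]
tcp_rot: [-1.791, 1.571, 1.452]
ft_force: [0.2, 0.3, -0.0]
opening: 0.316
```

```bash
python3 -c "from h import *; cap()"
```

```text
t 19.05 pos [643.9 116.7  35.9] psi -174.2 op 30.2 F [-0.2  1.   1. ] j [0.08 0.76 1.64 0.   0.75 1.55]
exp bottle [668.4 119.2] pred cap px [280. 278.]
blob [ 231  211  104  105 8543] pos z78 [673.7 118.9]
```

>>> carry_out(grip=[0.37], linear=[[0, 0, -0.0015]], turn=[0])

```text
t: 19.15
eef_pos: [644.5, 116.8, 35.9]
tcp_rot: [-1.271, 1.571, 1.973]
ft_force: [-1.5, 0.5, 0.7]
opening: 0.311
```

>>> carry_out(grip=[0.37], linear=[[0, 0, -0.0015]], turn=[0])

```text
t: 19.25
eef_pos: [645.3, 116.9, 35.9]
tcp_rot: [-2.128, 1.571, 1.115]
ft_force: [0.2, -0.2, 0.5]
opening: 0.317
```

```bash
python3 -c "from h import *; cap()"
```

```text
t 19.3 pos [645.3 116.9  35.9] psi -174.2 op 29.5 F [-1.8  0.4  1.1] j [0.08 0.76 1.63 0.   0.75 1.55]
exp bottle [669.9 119.4] pred cap px [280. 278.]
blob [ 231  211  104  105 8544] pos z78 [675.2 119. ]
```

>>> carry_out(grip=[0.37], linear=[[0, 0, -0.0015]], turn=[0])

```text
t: 19.4
eef_pos: [645.7, 116.9, 35.9]
tcp_rot: [-0.122, 1.57, 3.121]
ft_force: [-5.0, -1.1, 3.1]
opening: 0.318
```

```bash
python3 -c "from h import *; cap()"
```

```text
t 19.45 pos [645.6 116.9  35.8] psi -174.2 op 30.0 F [-3.6 -0.3  2.3] j [0.08 0.76 1.63 0.   0.75 1.55]
exp bottle [670.2 119.4] pred cap px [280. 279.]
blob [ 231  211  104  105 8540] pos z78 [675.5 119. ]
```

>>> carry_out(grip=[0.37], linear=[[0, 0, -0.0015]], turn=[0])

```text
t: 19.55
eef_pos: [645.9, 116.9, 35.8]
tcp_rot: [-0.025, 1.569, -3.065]
ft_force: [-8.3, -1.5, 3.9]
opening: 0.315
```

```bash
python3 -c "from h import *; cap()"
```

```text
t 19.6 pos [645.8 116.9  35.8] psi -174.2 op 29.9 F [-6.7 -0.8  3.3] j [0.08 0.76 1.63 0.   0.76 1.55]
exp bottle [670.4 119.4] pred cap px [280. 279.]
blob [ 231  212  105  104 8541] pos z78 [675.7 119.1]
```

The force is up to 8 N and the cap isn't tilting, so the bottle is home. I'll back off and rise clear.

>>> carry_out(grip=[0.37, 0.37, 0.37, 0.37, 0.37], linear=[[0, 0, 0.001], [0, 0, 0.002], [0, 0, 0.006], [0, 0, 0.04], [0, 0, 0.06]], turn=[0, 0, 0, 0, 0])

```text
t: 20.1
eef_pos: [592.9, 111.4, 35.8]
tcp_rot: [-3.12, 1.569, 0.123]
ft_force: [0.3, 0.4, -0.3]
opening: 0.315
```

>>> carry_out(grip=[0.37, 0.37, 0.37, 0.37, 0.37], linear=[[0, 0, 0.06], [-0.08, 0, 0], [-0.09, 0, 0], [-0.09, 0, 0], [-0.08, 0, 0]], turn=[0, 0, 0, 0, 0])

```text
t: 20.6
eef_pos: [562.7, 108.5, 208.4]
tcp_rot: [-3.104, 1.569, 0.14]
ft_force: [0.8, -1.3, -0.2]
opening: 0.315
```

>>> carry_out(grip=[0.37, 0.37, 0.37, 0.37, 0.37], linear=[[0, 0, 0.08], [0, 0, 0.08], [0, 0, 0.06], [0, 0, 0], [0, 0, 0]], turn=[0, 0, 0, 0, 0])

```text
t: 21.1
eef_pos: [453.8, 97.3, 206.5]
tcp_rot: [-3.127, 1.569, 0.116]
ft_force: [0.2, 0.3, 0.7]
opening: 0.313
```

```bash
python3 - <<'E'
from h import *
st();i=cams.camera_info('wrist');w=cams.read_camera('wrist');t=cams.read_camera('top');s=cams.read_camera('scene')
o=np.zeros((600,800,3),np.uint8)
a=cv2.resize(t[140:300,130:420],None,fx=2.75,fy=2.75,interpolation=cv2.INTER_CUBIC)[:440,:797]
ang=np.linspace(0,6.28,40)
for c,r,z in(((649.6,-128.5),34,94),((668.5,119),18.5,78)):
    q=np.array([proj('top',np.array([c[0]+r*np.cos(k),c[1]+r*np.sin(k),z])) for k in ang]);cv2.polylines(a,[np.int32((q-[130,140]+.5)*2.75)],True,(0,0,255),1)
o=np.zeros((600,800,3),np.uint8);o[:a.shape[0],:a.shape[1]]=a
b=cv2.resize(s[165:265,270:390],None,fx=2.5,fy=2.5,interpolation=cv2.INTER_CUBIC);o[350:600,500:800]=b
c=cv2.resize(w,(420,315))[:230];o[370:600,:420]=c
cv2.imwrite('pics/f.png',o)
E
```

```text
t 21.1 pos [453.8  97.3 206.5] psi -174.2 op 29.7 F [0.2 0.3 0.7] j [0.07 0.29 1.97 0.   0.88 1.54]
```

View pics/f.png

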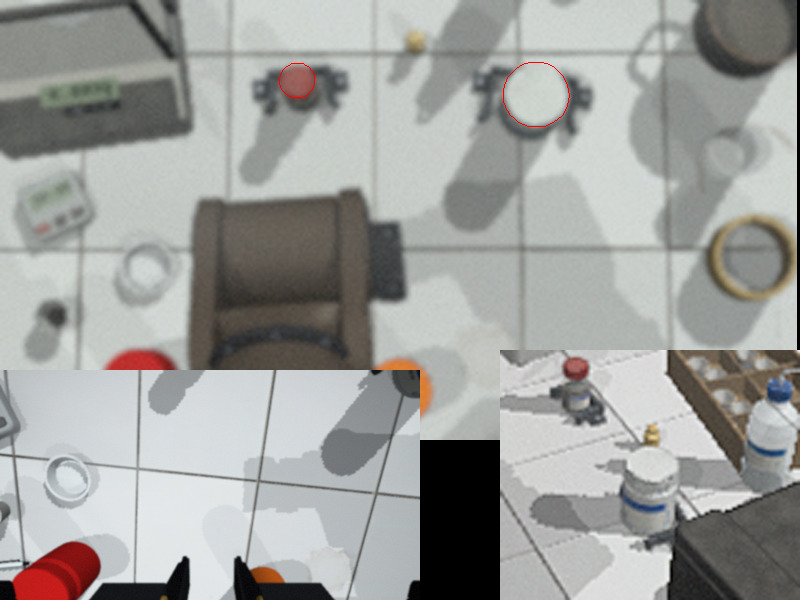

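The bottle's cap at (297,80) and the jar's lid at (536,95) both fit the circles drawn for the home positions. Both stand upright, and the other things look unmoved. I'm handing in.

```bash
python3 -c "from cell import env; print(env.job_done())"
```

```text
the job is handed in; nothing more can be done
None
```

Both containers are in their stops: the jar in the wide one, then the bottle in the narrow one. I pushed each along the bench with the partly closed fingers, without gripping or lifting. The job was handed in at about 21 s of robot time.

- **Fully home:** each push ended with a clear rise in force at the back wall, about 5 N for the jar and 8 N for the bottle. Contact came 1.5–2 mm past the position I had computed, which fits the 2 mm calibration. The jar's contact rests on one force reading plus the picture taken afterwards.
- **Final pictures:** both stand upright, with lid and cap inside the circles drawn for the home positions. The arm was clear of everything, and the other objects in view looked unmoved.
- **Not confirmed:** early in each push the tool read 3–4 N upward. For the jar it dropped after I raised the tool 5 mm. For the bottle it dropped by itself. I did not establish the cause, which may have been friction or motion of the gripper.

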